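# Take the pile of bench kit apart into its trays

### The arm

A 6-joint arm with a two-finger parallel gripper is mounted at the origin on a cart in front of the work surface, level with it; the furniture and walls round the work are solid. World frame = base frame: x ahead of the robot, y to its left, z up, the work surface at z = 0. Lengths are in m, angles in rad, forces in N, time in s.
With the tool pointing down it reaches from about 0.375 to 0.9 m from the base axis. Payload 3.1 kg.
Tool frame: the origin (TCP) lies at the very end of the fingers, on their centre line; the grasp point (between the pads) lies 19 mm behind it; x points along the fingers, y is the direction in which the jaws open and shut, and the axes are right-handed (so a half turn about x gives the same grasp; the last joint's range is limited). The gripper opens to 85 mm and grips with 20 to 120 N. Pads are 22 mm wide; open, the fingers measure 114 mm over their backs; the gripper's body (76 mm by 85 mm) begins 54 mm behind the grasp point. The pads swing forward as they close: fully open they stand 13 mm farther back than shut.
Start: joints at [1.095, 0.527, 1.433, -0, 1.181, -0.178], TCP at [0.183, 0.597, 0.231] pointing down, gripper open.
Joint ranges: [-3.08, 3.08], [-0.75, 2.2], [0.22, 2.44], [-1.43, 4.57], [0, 2.65], [-2.85, 2.85]. Speed limits (rad/s): [2.79, 2.79, 3.14, 3.14, 3.14, 3.14].

### API

Orientations are given as a unit quaternion [x, y, z, w].
In Python, from station import manip gives the robot as it stands.
- The arm moves only by the shell command python3 -m jog 'ROWS' [FORCE]. ROWS is a JSON object of lists of equal length, an entry for each row: "linear": the shift along the tool's x, y, z in cm, a list of three; "twist": the turn about the tool's x in rad; "claw": the opening, from -1 (shut) to 1 (fully open). A call has 1 to 20 rows; each row is the pose to reach, as a shift and turn from the pose commanded when the call began, along the tool's axes at that moment; what a row does not reach only later rows make up. A row lasts 1/12 s, in which the tool goes at most 41.7 mm and 7.16 degrees, less where a joint would pass 70% of its speed; a pose out of reach is approached as far as the arm can. A call with a gripper value outside its range is refused whole. The fingers move at their own pace and stop on an object; FORCE is the grip in N (left out, the last holds). Time passes only in rows, so rows that repeat a pose let the fingers close. It gives the time, the measured TCP pose, the force and the opening at its end, in the units of the state.
- manip.sense(): the state, without advancing time (a new reading comes with each control period).
- manip.snapshot(name): name is "scene" or "top" or "wrist"; returns a dict with "pixels" (384x512x3 uint8, red, green, blue), "camera_matrix" (3x3 intrinsics, pixels), "R" (3x3) and "t" (3): a world point X has camera coordinates R X + t. Camera axes: x right, y down, z forward; pixel columns grow to the right and rows downward; lengths in m; the calibration is good to about 2 mm. The wrist camera is an equidistant fisheye: a pixel r from the principal point sees the ray r / f radians off the axis. A picture is of the moment at which its call begins. There is no depth.
- manip.sign_off(): hands the job in, once; it reports no verdict.
The state is a dict: "t": time; "q": joint angles; "qd": joint speeds; "tau": joint torques, N m; "tcp_pos": TCP position; "tool_rot": TCP orientation; "force": force on the tool from outside, world axes, zero at the start; "ft_torque": the same for the moment, N m; "finger_gap": opening from 0.0 (shut) to 1.0 (fully open).
Only numpy, scipy, OpenCV 4.12 (cv2) and the standard library are available. Lean on these libraries where they do the work, as an engineer would, in place of code of your own. Each camera call takes 0.05 s, during which the arm holds its last target.

### The job

Take the pile on the bench apart and put each thing away, lying lengthwise in about the middle of its own tray, flat on the tray's floor and the same way up as now: the syringe box in the long tray, the carton in the broad tray, the red tube cutter in the second smallest tray and the brass union in the smallest tray. Leave the screwdriver and the steel tee lying where they are.

Things in the scene. Friction and masses are not known exactly. Their poses are not given: they have to be found in the camera images.
- brass_union: Small brass pipe union (three hexagonal sections in a row), 22 x 39 x 19 mm (x, y, z), about 0.06 kg, lying on its side on top of the carton, lengthwise with it. Origin: centre of its underside; y along its length, z up. Grip it across x (22 mm).
- tube_cutter: Small red tube cutter with a ribbed grey knob, 32 x 58 x 20 mm (x, y, z), about 0.12 kg, lying on one end of the syringe box. Origin: centre of its underside; y along its length towards the knob, z up. The red body spans y -29 to +14 mm and is 18 mm high; the knob (20 mm across) is the rest. Grip the body across x (32 mm), around y = -7 mm.
- carton: Closed white cardboard carton with a teal band, 42 x 74 x 48 mm (x, y, z), about 0.045 kg, standing on the other end of the syringe box. Origin: centre of its underside; y along its length, z up. Grip it across x (42 mm). Any other carton or syringe box farther away on the bench is not part of the job.
- syringe_box: Flat closed plastic syringe box with a blue lid, 36 x 165 x 21 mm (x, y, z), about 0.09 kg, lying on the worktop at the bottom of the pile, carrying carton and tube cutter on its top, each about 42 mm from its middle (either way round). Origin: on its underside; its middle in width lies at x = +2 mm; y along its length, z up. Grip it across x (36 mm) near its middle.
- tray_long: The long shallow open rectangular metal tray with a black lining, fixed to the worktop while you work: 68 x 196 mm outside, 62 x 190 mm inside (x by y), floor 3 mm thick, walls 3 mm thick, rim 10 mm above the worktop. Origin: centre of its underside, on the worktop; y runs along its length, z up. For the syringe box.
- tray_broad: The broad shallow open rectangular metal tray with a black lining, fixed to the worktop while you work: 84 x 114 mm outside, 78 x 108 mm inside (x by y), floor 3 mm thick, walls 3 mm thick, rim 10 mm above the worktop. Origin: centre of its underside, on the worktop; y runs along its length, z up. For the carton.
- tray_mid: The second smallest shallow open rectangular metal tray with a black lining, fixed to the worktop while you work: 64 x 88 mm outside, 58 x 82 mm inside (x by y), floor 3 mm thick, walls 3 mm thick, rim 10 mm above the worktop. Origin: centre of its underside, on the worktop; y runs along its length, z up. For the tube cutter.
- tray_small: The smallest shallow open rectangular metal tray with a black lining, fixed to the worktop while you work: 48 x 64 mm outside, 42 x 58 mm inside (x by y), floor 3 mm thick, walls 3 mm thick, rim 10 mm above the worktop. Origin: centre of its underside, on the worktop; y runs along its length, z up. For the brass union.
- screwdriver: Small screwdriver with red handle, 136 mm long and 18 mm high, lying loose on the worktop; not part of the job, leave it where it is. Origin: centre of its underside; y along its length towards the handle.
- steel_tee: Stainless tee pipe fitting, 29 x 36 x 14 mm, lying loose on the worktop; not part of the job, leave it where it is. Origin: centre of its underside.
Not all that is in view belongs to the job. What is shaped like the tube_cutter but green or purple is not meant.

How it is judged:
At the end, for the whole second after the job is handed in: Each thing is at rest in its own tray: origin within 15 mm (union), 16 mm (cutter, syringe box) or 20 mm (carton) of the tray's middle along each tray axis and less than 7 mm above the tray's underside, upright within 0.15 rad, lengthwise within 0.35 rad (x of brass_union in the frame of tray_small between -0.015 and 0.015 m and y of brass_union in the frame of tray_small between -0.015 and 0.015 m and z of brass_union in the frame of tray_small between 0 and 0.007 m and angle between each of brass_union, tube_cutter, carton, syringe_box's own z axis and vertical below 0.15 rad and angle between the y axis of brass_union and the y axis of tray_small, either way round below 0.35 rad and linear speed of each of brass_union, tube_cutter, carton, syringe_box below 0.02 m/s and x of tube_cutter in the frame of tray_mid between -0.016 and 0.016 m and y of tube_cutter in the frame of tray_mid between -0.016 and 0.016 m and z of tube_cutter in the frame of tray_mid between 0 and 0.007 m and angle between the y axis of tube_cutter and the y axis of tray_mid, either way round below 0.35 rad and x of carton in the frame of tray_broad between -0.02 and 0.02 m and y of carton in the frame of tray_broad between -0.02 and 0.02 m and z of carton in the frame of tray_broad between 0 and 0.007 m and angle between the y axis of carton and the y axis of tray_broad, either way round below 0.35 rad and x of syringe_box in the frame of tray_long between -0.016 and 0.016 m and y of syringe_box in the frame of tray_long between -0.016 and 0.016 m and z of syringe_box in the frame of tray_long between 0 and 0.007 m and angle between the y axis of syringe_box and the y axis of tray_long, either way round below 0.35 rad); the robot touches nothing.
It fails at once if the screwdriver is pushed more than 30 mm away (distance of screwdriver from where it was at the start of the episode above 0.03 m).
It fails at once if the steel tee is pushed more than 30 mm away (distance of steel_tee from where it was at the start of the episode above 0.03 m).
It also fails if it takes over 109 s, if anything falls off the work surface, if the arm or the gripper's body presses on something with over 40 N, if the wrist force passes 120 N, or if a joint passes its speed limit or range.

## Working session

There is one attempt and no reset: what is moved stays moved. The work goes in short steps, Python scripts to look and compute and a shell command to move; the robot and the scene stay as the last step left them, time stands still between calls to the robot, and variables do not carry over. Pictures are saved under pics/ and viewed, and the job is handed in when it is done.

```bash
mkdir -p pics; ls; cat > h.py <<'E'
import numpy as np, cv2
from station import manip
def save(name,fn):
    s=manip.snapshot(name); cv2.imwrite('pics/'+fn+'.png',cv2.cvtColor(s['pixels'],cv2.COLOR_RGB2BGR)); 
    np.savez('pics/'+fn+'.npz',**{k:np.array(v) for k,v in s.items()}); return s
def crop(fn,u0,v0,u1,v1,k,out):
    im=cv2.imread('pics/'+fn+'.png')[v0:v1,u0:u1]; im=cv2.resize(im,None,fx=k,fy=k,interpolation=cv2.INTER_CUBIC)
    for u in range((u0//20+1)*20,u1,20): cv2.line(im,((u-u0)*k,0),((u-u0)*k,6),(0,255,255),1); cv2.putText(im,str(u),((u-u0)*k,16),0,.35,(0,255,255),1)
    for v in range((v0//20+1)*20,v1,20): cv2.line(im,(0,(v-v0)*k),(6,(v-v0)*k),(0,255,255),1); cv2.putText(im,str(v),(8,(v-v0)*k+4),0,.35,(0,255,255),1)
    cv2.imwrite('pics/'+out+'.png',im)
def ray(fn,p):
    s=np.load('pics/'+fn+'.npz'); K=s['camera_matrix'];R=s['R'];t=s['t']
    x=(p[0]-K[0,2])/K[0,0]; y=(p[1]-K[1,2])/K[1,1]
    if fn.startswith('w'):
        r=np.hypot(x,y); d=np.array([x/r*np.sin(r),y/r*np.sin(r),np.cos(r)]) if r>1e-9 else np.array([0,0,1.])
    else: d=np.array([x,y,1.])
    return -R.T@t, R.T@d
def atz(fn,p,z):
    o,d=ray(fn,p); return o+d*(z-o[2])/d[2]
def proj(fn,X):
    s=np.load('pics/'+fn+'.npz'); K=s['camera_matrix'];c=s['R']@np.array(X)+s['t']
    if fn.startswith('w'):
        r=np.hypot(c[0],c[1]); th=np.arctan2(r,c[2]); x,y=c[0]/r*th,c[1]/r*th
    else: x,y=c[0]/c[2],c[1]/c[2]
    return np.array([K[0,0]*x+K[0,2],K[1,1]*y+K[1,2]])
def tri(a,pa,b,pb):
    o1,d1=ray(a,pa);o2,d2=ray(b,pb);d1/=np.linalg.norm(d1);d2/=np.linalg.norm(d2)
    A=np.stack([d1,-d2],1);s=np.linalg.lstsq(A,o2-o1,rcond=None)[0]
    P,Q=o1+s[0]*d1,o2+s[1]*d2; return (P+Q)/2,np.linalg.norm(P-Q)
E
python3 - <<'E'
from h import *
for n in ['scene','top','wrist']:
    s=save(n,n[0]+'0'); print(n,np.round(s['camera_matrix'],1).tolist(),np.round(-s['R'].T@s['t'],3))
print(manip.sense())
E
```

```text
pics
scene [[358.2, 0.0, 258.0], [0.0, 358.2, 192.0], [0.0, 0.0, 1.0]] [ 0.282 -0.45   0.797]
top [[402.0, 0.0, 259.7], [0.0, 402.0, 189.7], [0.0, 0.0, 1.0]] [0.493 0.106 1.02 ]
wrist [[297.3, 0.0, 250.5], [0.0, 297.3, 189.5], [0.0, 0.0, 1.0]] [0.113 0.619 0.373]
{'t': 0.15, 'q': array([ 1.09452329e+00,  5.28275667e-01,  1.43361635e+00,  7.26390007e-06,
        1.18140943e+00, -1.78502470e-01]), 'qd': array([ 7.18553634e-05, -3.92736465e-03, -4.54494390e-03,  3.98289699e-04,
        1.69528923e-03, -6.43474442e-04]), 'tau': array([ 9.55093528e-04, -4.42743301e+01, -1.78277367e+01, -2.12953232e-04,
        5.56241255e-03, -3.12463740e-06]), 'tcp_pos': array([0.18308125, 0.59700305, 0.2305416 ]), 'tool_rot': array([ 0.10431891,  0.69948022, -0.1054615 ,  0.69908717]), 'force': array([-0.20603808,  0.49426882,  0.37475925]), 'ft_torque': array([ 0.02384331, -0.05363626,  0.0040116 ]), 'finger_gap': 1.0000317705829156}
```

View pics/t0.png

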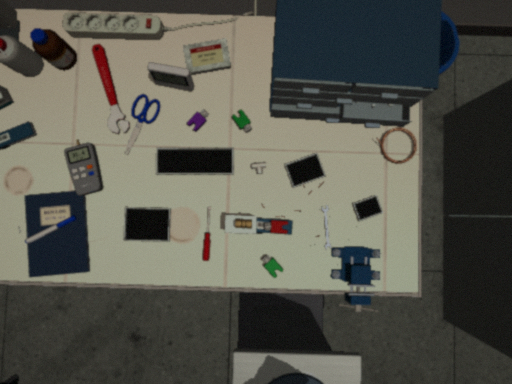

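View pics/s0.png

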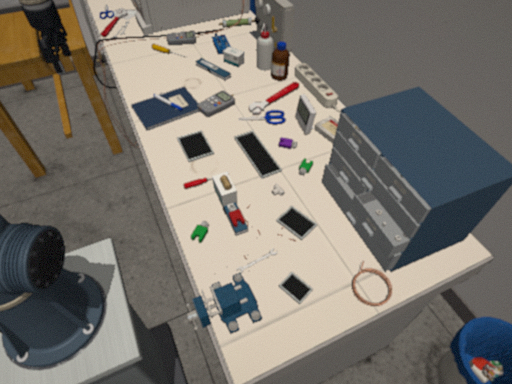

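View pics/w0.png

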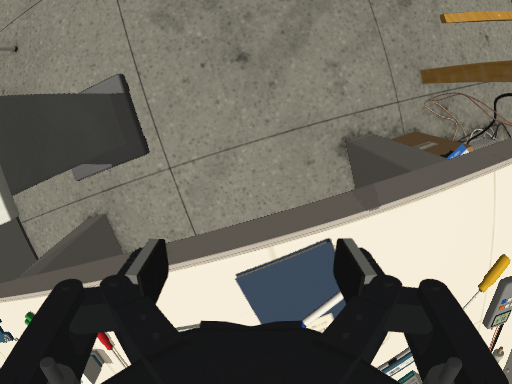

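The top view shows the pile at about (258,226). The trays are long (195,161), broad (148,224), second smallest (305,170) and smallest (367,208). Next come enlarged crops.

```bash
python3 - <<'E'
from h import *
crop('t0',195,195,305,285,7,'t0p'); crop('s0',170,165,280,255,7,'s0p')
crop('t0',115,140,245,250,6,'t0t1'); crop('t0',240,145,390,225,5,'t0t2')
E
```

```text
(no output)
```

View pics/t0p.png

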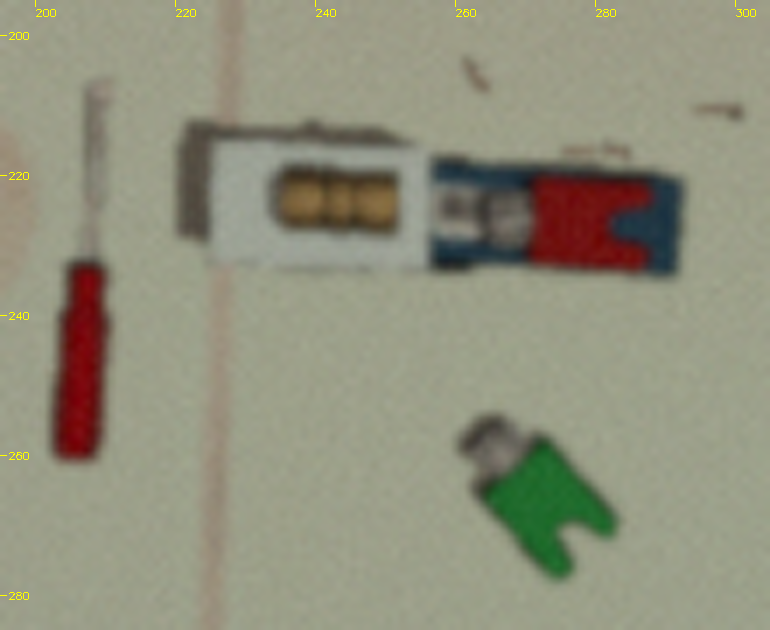

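View pics/s0p.png

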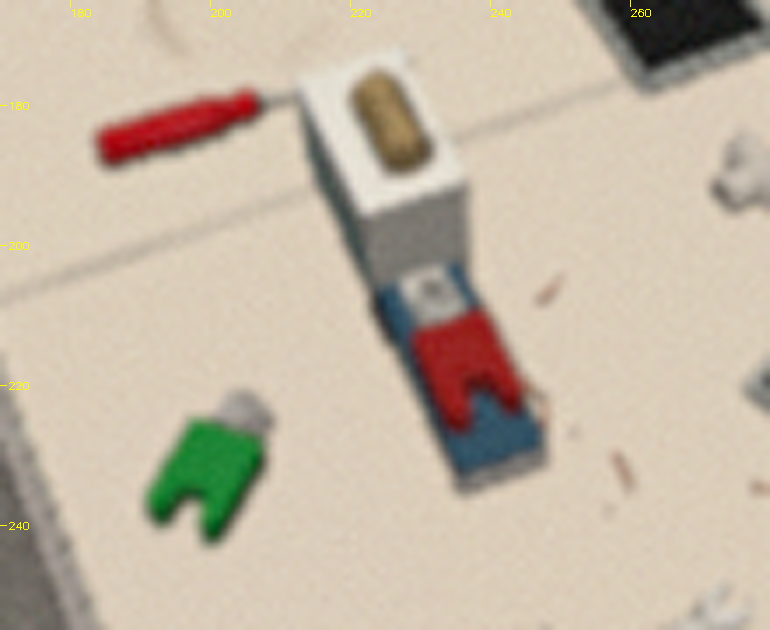

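View pics/t0t1.png

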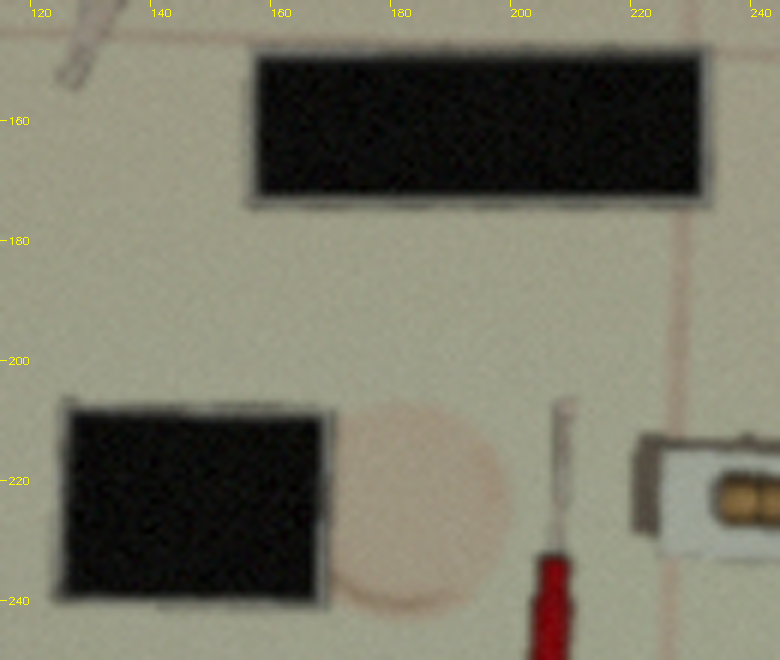

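View pics/t0t2.png

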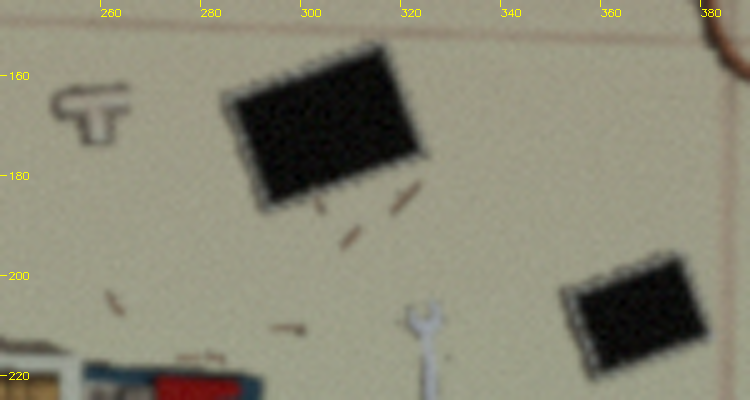

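Candidates in the top image:
- **Cutter:** red at (275,225), green at (271,265), green at (242,120), purple at (197,120). I choose the red one lying on the blue box.
- **Carton:** white at (240,222) with the brass union on it. A carton-like box at (207,55) and a box at (15,135) lie far away and are not meant.
- **Union:** brass at (242,223). The steel tee at (258,167) stays.

The crops confirm the choice. Now the measurements.

```bash
python3 - <<'E'
from h import *
np.set_printoptions(precision=4,suppress=True)
def T(x,y): return (195+(x+.5)/7-.5,195+(y+.5)/7-.5)
def S(x,y): return (170+(x+.5)/7-.5,165+(y+.5)/7-.5)
print('carton top corners tri')
for n,a,b in [('far-left',(213,140),(303,83)),('near-right',(425,270),(364,210)),('farright',(428,152),(465,183))]:
    print(n,*tri('t0',T(*a),'s0',S(*b)))
print('union ends L',*tri('t0',T(277,198),'s0',S(378,74)),'R',*tri('t0',T(398,203),'s0',S(406,170)))
print('union c',*tri('t0',T(337,200),'s0',S(391,121)))
print('cutter body corners: knobside far/near, legs far/near')
for a,b in [((532,178),(482,312)),((530,268),(415,332)),((652,180),(520,405)),((648,270),(460,428))]: print(*tri('t0',T(*a),'s0',S(*b)))
print('box end corners top')
for a,b in [((682,180),(545,432)),((677,274),(462,470))]: print(*tri('t0',T(*a),'s0',S(*b)))
def U(x,y): return (115+(x+.5)/6-.5,140+(y+.5)/6-.5)
def V(x,y): return (240+(x+.5)/5-.5,145+(y+.5)/5-.5)
for n,cs in [('long',[U(258,56),U(703,54),U(700,194),U(258,192)]),('broad',[U(72,414),U(324,416),U(316,598),U(65,595)]),
  ('mid',[V(232,98),V(380,48),V(422,152),V(268,205)]),('small',[V(572,296),V(682,260),V(706,332),V(594,374)])]:
    P=np.array([atz('t0',c,0.008)[:2] for c in cs]); e=P[1]-P[0]; f=P[2]-P[1]; e2=P[2]-P[3]; f2=P[3]-P[0]
    print(n,P.mean(0),'sizes',*[np.linalg.norm(v) for v in (e,e2,f,f2)],'ang',np.degrees(np.arctan2(e[1],e[0])),np.degrees(np.arctan2(e2[1],e2[0])))
E
python3 - <<'E'
import sys; sys.path.insert(0,'.')
import os; os.chdir('.')
from h import *
crop('s0',175,120,325,240,5,'s0t'); crop('s0',265,265,325,310,8,'s0t2')
E
```

```text
carton top corners tri
far-left [0.4704 0.1915 0.0497] 0.03429133406980318
near-right [0.4466 0.1117 0.0697] 0.0023291363677729812
farright [0.4866 0.1118 0.0647] 0.003228908808083356
union ends L [0.4711 0.1608 0.0837] 0.005615044755477256 R [0.4682 0.1217 0.071 ] 0.001090756066320643
union c [0.4696 0.1416 0.0774] 0.0029789629676781255
cutter body corners: knobside far/near, legs far/near
[0.4776 0.0756 0.0326] 0.0015889271017835466
[0.4483 0.0749 0.0377] 0.0053960532233821405
[0.4765 0.0339 0.0271] 0.001817374327145122
[0.4485 0.0334 0.03  ] 0.005397185628457468
box end corners top
[0.4788 0.0222 0.0233] 0.002659180500991119
[0.4456 0.0227 0.0188] 0.002801033449339376
long [0.6213 0.2718] sizes 0.18785304046122228 0.1859772027719657 0.05941052472934258 0.05767836851011484 ang -87.95035972465082 -88.48034069723178
broad [0.4573 0.3845] sizes 0.10540327992414421 0.10453743348156053 0.07580473919560643 0.0753525807343339 ang -88.69014611623453 -88.92983805940541
mid [ 0.6058 -0.0074] sizes 0.07934308111427005 0.08247567618444815 0.05685586944381011 0.05716015630986697 ang -69.48384492914388 -69.22940126172962
small [ 0.5148 -0.1672] sizes 0.058604393422187984 0.06046277935549155 0.0380086104901786 0.04055089248551675 ang -70.20520370230689 -67.84664380493548
```

View pics/s0t.png

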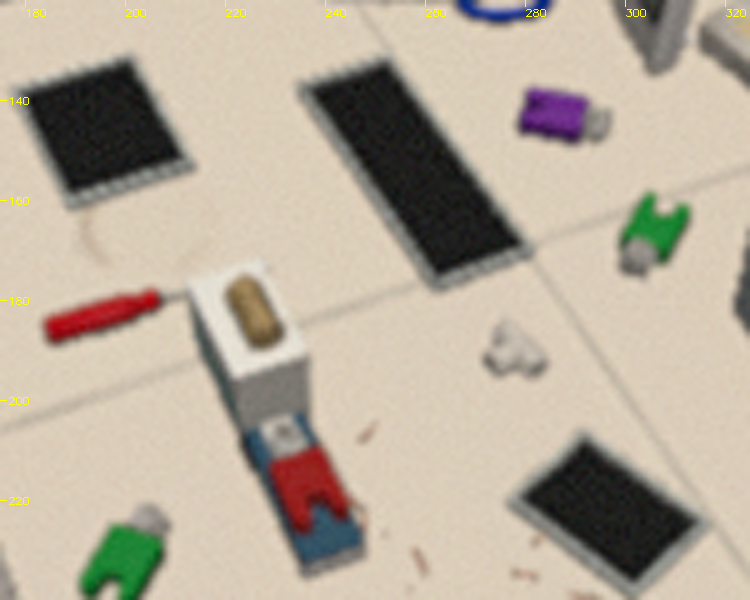

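View pics/s0t2.png

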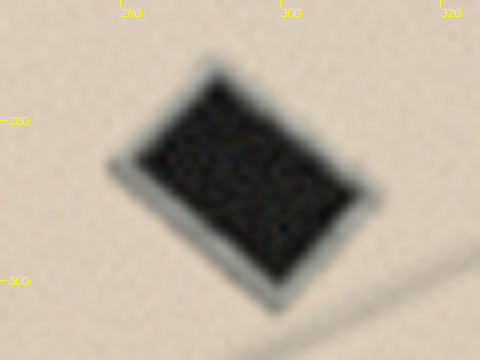

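```bash
python3 - <<'E'
from h import *
from scipy.spatial.transform import Rotation as Ro
np.set_printoptions(precision=4,suppress=True)
def U(x,y): return (175+(x+.5)/5-.5,120+(y+.5)/5-.5)
def V(x,y): return (265+(x+.5)/8-.5,265+(y+.5)/8-.5)
for n,cs in [('long',[U(305,92),U(387,66),U(525,245),U(440,275)]),('broad',[U(25,95),U(130,65),U(187,160),U(75,195)]),
  ('mid',[U(587,440),U(697,523),U(632,580),U(520,497)]),('small',[V(218,78),V(358,195),V(278,280),V(137,160)])]:
    P=np.array([atz('s0',c,0.006)[:2] for c in cs]); d=[np.linalg.norm(P[i]-P[(i+1)%4]) for i in range(4)]
    i=int(np.argmax(d)); e=P[(i+1)%4]-P[i]; print(n,P.mean(0),d,np.degrees(np.arctan2(e[1],e[0])))
s=manip.sense(); R=Ro.from_quat(s['tool_rot']).as_matrix(); print(R)
w=np.load('pics/w0.npz'); C=-w['R'].T@w['t']
print('cam in tool',R.T@(C-s['tcp_pos'])); print('cam axes in tool (rows x,y,z)\n',w['R']@R)
E
```

```text
long [0.6233 0.2693] [np.float64(0.05844563211454777), np.float64(0.17964856619705408), np.float64(0.05665896527740411), np.float64(0.17956012590493892)] -87.22999709306058
broad [0.461 0.382] [np.float64(0.07090780514845511), np.float64(0.0982167796015606), np.float64(0.07292541332824841), np.float64(0.09902241869905044)] 90.40158026691502
mid [ 0.6088 -0.0086] [np.float64(0.07738011285944701), np.float64(0.05136638254467105), np.float64(0.07633963266463627), np.float64(0.05388972962827678)] -69.87811006986783
small [ 0.5172 -0.1692] [np.float64(0.05339704613739049), np.float64(0.03598177785130245), np.float64(0.053175716957653975), np.float64(0.03644769567445234)] -68.8996762512001
[[-0.0008  0.2934  0.956 ]
 [-0.0015  0.956  -0.2934]
 [-1.     -0.0017 -0.0003]]
cam in tool [-0.1427  0.0001 -0.0739]
cam axes in tool (rows x,y,z)
 [[ 0.0005  1.      0.0001]
 [-0.2873  0.      0.9578]
 [ 0.9578 -0.0005  0.2873]]
```

```bash
cat >> h.py <<'E'
from scipy.spatial.transform import Rotation as Ro
def plan(p,yaw=None):
    s=manip.sense(); R=Ro.from_quat(s['tool_rot']).as_matrix(); y0=np.degrees(np.arctan2(R[1,1],R[0,1]))
    d=R.T@(np.array(p)-s['tcp_pos'])*100
    tw=0 if yaw is None else np.radians((y0-yaw+180)%360-180)
    q6=np.degrees(np.arctan2(p[1],p[0]))-(y0 if yaw is None else yaw)
    print('t %.2f lin'%s['t'],np.round(d,2).tolist(),'twist %.3f'%tw,'rows',np.round([np.linalg.norm(d)/4.17,abs(tw)/.125],1),'q6 end~%.0f'%q6,'now yaw %.1f'%y0,np.round(s['tcp_pos'],4))
E
python3 - <<'E'
from h import *
plan([.467,.04,.22],0)
E
```

```text
t 0.15 lin [1.12, -44.92, 43.48] twist 1.273 rows [15.  10.2] q6 end~5 now yaw 72.9 [0.1831 0.597  0.2305]
```

```bash
python3 -m jog '{"linear":[[1.1,-44.9,43.5],[1.1,-44.9,43.5],[1.1,-44.9,43.5],[1.1,-44.9,43.5],[1.1,-44.9,43.5],[1.1,-44.9,43.5],[1.1,-44.9,43.5],[1.1,-44.9,43.5],[1.1,-44.9,43.5],[1.1,-44.9,43.5],[1.1,-44.9,43.5],[1.1,-44.9,43.5],[1.1,-44.9,43.5],[1.1,-44.9,43.5],[1.1,-44.9,43.5],[1.1,-44.9,43.5],[1.1,-44.9,43.5],[1.1,-44.9,43.5]],"twist":[1.273,1.273,1.273,1.273,1.273,1.273,1.273,1.273,1.273,1.273,1.273,1.273,1.273,1.273,1.273,1.273,1.273,1.273],"claw":[1,1,1,1,1,1,1,1,1,1,1,1,1,1,1,1,1,1]}' 40; python3 - <<'E'
from h import *
save('wrist','w1'); plan([.467,.04,.22],0)
E
```

```text
t: 1.65
tcp_pos: [0.4667, 0.0406, 0.2199]
tool_rot: [-0.5, -0.5, 0.501, -0.499]
force: [-0.1, 0.1, 0.0]
finger_gap: 0.997
t 1.70 lin [-0.0, 0.06, 0.13] twist 0.000 rows [0. 0.] q6 end~5 now yaw 0.0 [0.4664 0.0413 0.22  ]
```

View pics/w1.png

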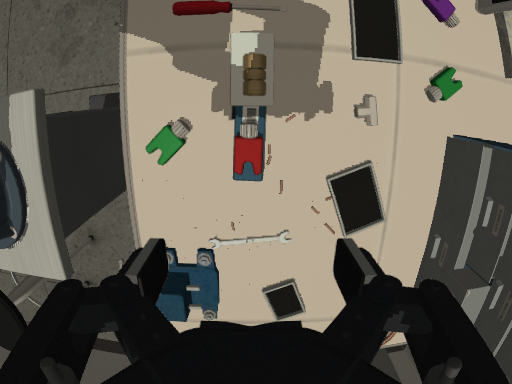

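```bash
python3 - <<'E'
from h import *
crop('w1',215,20,295,190,3,'w1p0'); crop('w1',220,25,290,110,7,'w1a'); crop('w1',220,100,290,190,6,'w1b'); crop('w1',320,155,390,240,6,'w1c')
E
```

```text
(no output)
```

View pics/w1a.png

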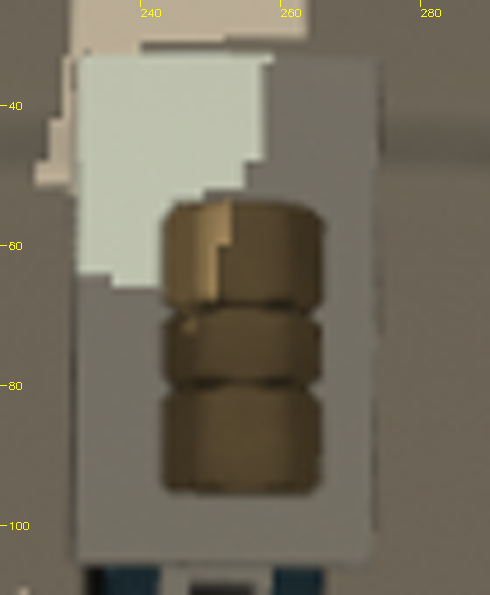

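View pics/w1b.png

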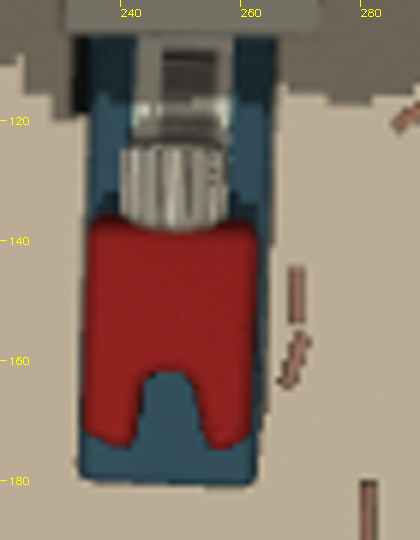

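View pics/w1c.png

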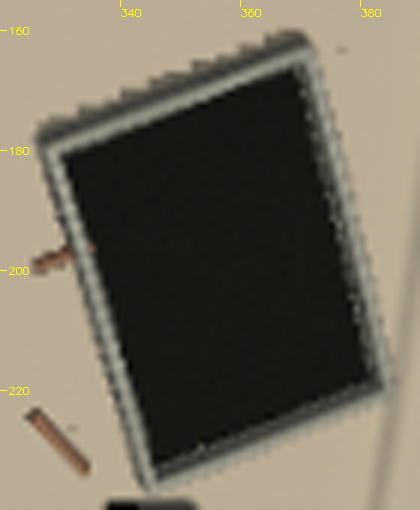

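```bash
python3 - <<'E'
from h import *
np.set_printoptions(precision=4,suppress=True)
A=lambda x,y:(220+(x+.5)/7-.5,25+(y+.5)/7-.5)
B=lambda x,y:(220+(x+.5)/6-.5,100+(y+.5)/6-.5)
C=lambda x,y:(320+(x+.5)/6-.5,155+(y+.5)/6-.5)
T=lambda x,y:(195+(x+.5)/7-.5,195+(y+.5)/7-.5)
def quad(n,cs,z):
    P=np.array([atz('w1',c,z)[:2] for c in cs]); d=[np.linalg.norm(P[i]-P[(i+1)%4]) for i in range(4)]
    v=P[0]+P[1]-P[2]-P[3]; print(n,P.mean(0),np.array(d),np.degrees(np.arctan2(v[1],v[0])))
quad('carton',[A(78,55),A(378,58),A(372,562),A(75,562)],.069)
quad('union',[A(163,205),A(323,205),A(322,490),A(163,490)],.080)
quad('cutter body',[B(93,225),B(257,225),B(250,443),B(83,440)],.037)
quad('mid outer',[C(40,150),C(312,50),C(388,385),C(148,487)],.010)
quad('mid inner rim',[C(60,160),C(300,65),C(385,380),C(150,480)],.010)
for n,c in [('boxR',B(256,485)),('boxL',B(78,478))]: print(n,atz('w1',c,.021))
print('tri carton NR',*tri('w1',A(75,562),'t0',T(425,270)),*tri('w1',A(372,562),'t0',T(428,152)))
print('tri body',*tri('w1',B(93,225),'t0',T(530,268)),*tri('w1',B(257,225),'t0',T(532,178)))
print('tri box end',*tri('w1',B(78,478),'t0',T(677,274)),*tri('w1',B(256,485),'t0',T(682,180)))
print('tri union',*tri('w1',A(243,203),'t0',T(277,198)),*tri('w1',A(243,492),'t0',T(398,203)))
E
```

```text
carton [0.4672 0.1487] [0.0416 0.0726 0.0414 0.073 ] 89.43673739525404
union [0.4694 0.1417] [0.0213 0.0392 0.0213 0.0392] 89.85112626781005
cutter body [0.463  0.0561] [0.03   0.0412 0.0314 0.0407] 87.61675177676116
mid outer [ 0.6059 -0.0065] [0.064  0.0829 0.0616 0.0849] 111.5020373489407
mid inner rim [ 0.6062 -0.0071] [0.0569 0.0792 0.0602 0.0797] 111.70804762156315
boxR [0.4796 0.0229 0.021 ]
boxL [0.4443 0.0244 0.021 ]
tri carton NR [0.4441 0.1122 0.0397] 0.00012033900606810977 [0.4854 0.1123 0.0991] 0.0003909808977665213
tri body [0.4467 0.0754 0.0257] 0.003045108132070596 [0.4778 0.0768 0.0433] 0.0018743344825414828
tri box end [0.4441 0.0229 0.0153] 0.0001807715728044178 [0.4786 0.0228 0.0218] 0.0021021868082383532
tri union [0.4689 0.1619 0.079 ] 0.0012082653784964352 [0.469  0.1209 0.118 ] 0.000319529359055275
```

```bash
python3 -m jog '{"linear":[[5,0.25,-10.1],[5,0.25,-10.1],[5,0.25,-10.1],[5,0.25,-10.1],[8,0.25,-10.1],[12,0.25,-10.1],[13.5,0.25,-10.1],[14.2,0.25,-10.1],[14.2,0.25,-10.1],[14.2,0.25,-10.1]],"twist":[0,0,0,0,0,0,0,0,0,0],"claw":[0.3,0.3,0.3,0.3,0.3,0.3,0.3,0.3,0.3,0.3]}' 40; python3 - <<'E'
from h import *
save('wrist','w2'); plan([.4694,.1417,.078],0)
E
```

```text
t: 2.53
tcp_pos: [0.4701, 0.1421, 0.0789]
tool_rot: [0.5, 0.5, -0.5, 0.5]
force: [-0.5, -0.4, 0.1]
finger_gap: 0.647
t 2.58 lin [0.15, -0.12, 0.03] twist 0.001 rows [0. 0.] q6 end~17 now yaw 0.1 [0.4706 0.142  0.0795]
```

View pics/w2.png

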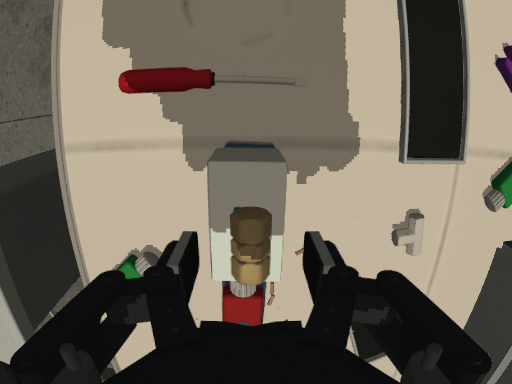

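The union is centred between the jaws at (250,245), so I close on it and lift.

```bash
python3 -m jog '{"linear":[[0,0,0],[0,0,0],[0,0,0],[0,0,0],[0,0,0],[0,0,0],[0,0,0],[-2,0,0],[-5,0,0],[-9,0,0],[-9,0,0]],"twist":[0,0,0,0,0,0,0,0,0,0,0],"claw":[-1,-1,-1,-1,-1,-1,-1,-1,-1,-1,-1]}' 40; python3 - <<'E'
from h import *
save('wrist','w3'); plan([.516,-.168,.16],21)
E
```

```text
t: 3.5
tcp_pos: [0.4743, 0.142, 0.1744]
tool_rot: [0.504, 0.497, -0.496, 0.503]
force: [1.5, -0.1, -0.8]
finger_gap: 0.212
t 3.55 lin [1.23, 4.29, 30.98] twist -0.366 rows [7.5 2.9] q6 end~-39 now yaw 0.0 [0.4729 0.1418 0.1721]
```

View pics/w3.png

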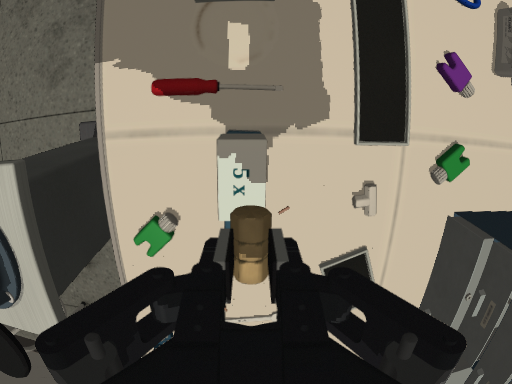

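```bash
python3 -m jog '{"linear":[[-1,4.5,31],[-1,4.5,31],[-1,4.5,31],[-1,4.5,31],[-1,4.5,31],[0,4.5,31],[3,4.5,31],[6,4.5,31],[9,4.5,31],[9,4.5,31],[9,4.5,31],[9,4.5,31]],"twist":[-0.366,-0.366,-0.366,-0.366,-0.366,-0.366,-0.366,-0.366,-0.366,-0.366,-0.366,-0.366],"claw":[-1,-1,-1,-1,-1,-1,-1,-1,-1,-1,-1,-1]}' 40; python3 - <<'E'
from h import *
save('wrist','w4'); plan([.516,-.168,.06],21)
for p in [(.516,-.168)]:
    print(proj('w4',[*p,.0]))
    c,s=np.cos(np.radians(21)),np.sin(np.radians(21))
    for a,b in [(-.024,.032),(.024,.032),(.024,-.032),(-.024,-.032)]: print(proj('w4',[p[0]+a*c-b*s,p[1]+a*s+b*c,.01]).round(1))
E
```

```text
t: 4.55
tcp_pos: [0.5141, -0.1674, 0.0779]
tool_rot: [0.401, 0.584, -0.401, 0.582]
force: [1.3, 0.1, 0.5]
finger_gap: 0.212
t 4.60 lin [1.92, 0.08, 0.08] twist 0.000 rows [0.5 0. ] q6 end~-39 now yaw 21.0 [ 0.515  -0.1675  0.0792]
[253.33567641 200.30373423]
[220.4 162.8]
[286.6 162.9]
[283.5 242.4]
[223.  242.5]
```

View pics/w4.png

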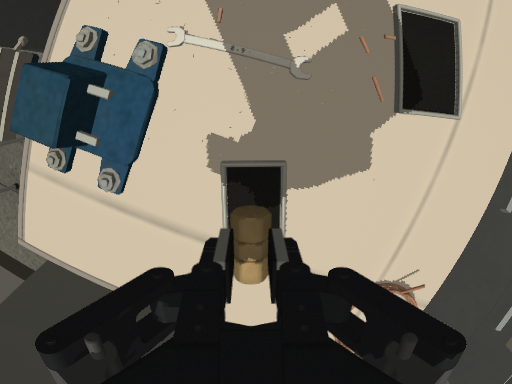

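```bash
python3 -m jog '{"linear":[[2,0.1,0.1],[4,0.1,0.1],[5.5,0.1,0.1],[6.0,0.1,0.1],[6.3,0.1,0.1],[6.3,0.1,0.1],[6.3,0.1,0.1],[6.3,0.1,0.1]],"twist":[0,0,0,0,0,0,0,0],"claw":[-1,-1,-1,-1,-1,-1,-1,-1]}' 40; python3 - <<'E'
from h import *
save('wrist','w5'); plan([.516,-.168,.013],21); print(manip.sense()['force'])
E
```

```text
t: 5.27
tcp_pos: [0.5171, -0.1691, 0.0166]
tool_rot: [0.401, 0.582, -0.4, 0.584]
force: [0.3, -0.3, -1.1]
finger_gap: 0.207
t 5.32 lin [0.35, -0.05, -0.15] twist -0.000 rows [0.1 0. ] q6 end~-39 now yaw 21.0 [ 0.517  -0.1692  0.0165]
[ 0.13221546  0.39821616 -1.88851102]
```

View pics/w5.png

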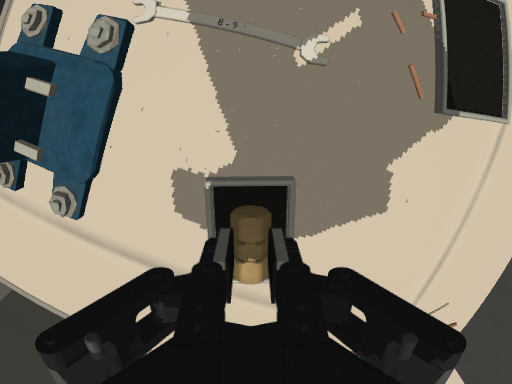

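```bash
python3 -m jog '{"linear":[[0.2,0,0],[0.3,0,0],[0.35,0,0],[0.35,0,0],[0.35,0,0]],"twist":[0,0,0,0,0],"claw":[-1,-1,-1,-1,-1]}' 40; python3 -c "
from h import *
s=manip.sense();print(s['tcp_pos'],s['force'])"
```

```text
t: 5.73
tcp_pos: [0.5167, -0.1692, 0.013]
tool_rot: [0.401, 0.582, -0.401, 0.583]
force: [-1.2, 1.0, 8.0]
finger_gap: 0.214
[ 0.51666916 -0.16923428  0.01297127] [-1.18892612  0.98159892  7.95118083]
```

Contact at about 8 N, so the union is on the tray floor. I open slightly and rise.

```bash
python3 -m jog '{"linear":[[0,0,0],[0,0,0],[0,0,0],[0,0,0],[-3,0,0],[-6,0,0],[-10,0,0],[-13,0,0],[-13,0,0]],"twist":[0,0,0,0,0,0,0,0,0],"claw":[-0.1,-0.1,-0.1,-0.1,0.2,0.4,0.6,0.6,0.6]}' 40; python3 - <<'E'
from h import *
save('wrist','w6'); plan([.463,.0561,.12],-2.2)
E
```

```text
t: 6.48
tcp_pos: [0.5198, -0.1708, 0.1474]
tool_rot: [0.401, 0.578, -0.4, 0.587]
force: [1.6, -1.4, 0.6]
finger_gap: 0.798
t 6.53 lin [2.37, 2.92, -23.12] twist 0.404 rows [5.6 3.2] q6 end~9 now yaw 21.0 [ 0.5184 -0.1702  0.145 ]
```

View pics/w6.png

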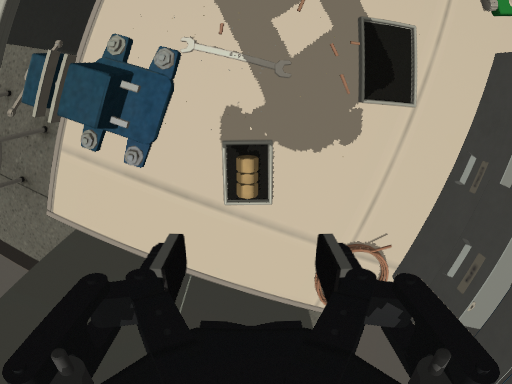

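```bash
python3 -m jog '{"linear":[[1,2.9,-23.1],[1,2.9,-23.1],[1,2.9,-23.1],[1,2.9,-23.1],[1,2.9,-23.1],[2,2.9,-23.1],[4,2.9,-23.1],[6.5,2.9,-23.1],[6.5,2.9,-23.1],[6.5,2.9,-23.1]],"twist":[0.404,0.404,0.404,0.404,0.404,0.404,0.404,0.404,0.404,0.404],"claw":[0.5,0.5,0.5,0.5,0.5,0.5,0.5,0.5,0.5,0.5]}' 40; python3 - <<'E'
from h import *
print('union',*[atz('w6',p,.015) for p in [(247,155),(247,199)]])
save('wrist','w7'); plan([.463,.0561,.030],-2.2)
E
```

```text
t: 7.37
tcp_pos: [0.4588, 0.0574, 0.0751]
tool_rot: [-0.508, -0.492, 0.511, -0.489]
force: [0.1, 0.3, 0.9]
finger_gap: 0.752
union [ 0.50873037 -0.14971329  0.015     ] [ 0.52420521 -0.1904545   0.015     ]
t 7.42 lin [4.61, 0.32, 0.08] twist -0.000 rows [1.1 0. ] q6 end~9 now yaw -2.2 [0.4599 0.057  0.0761]
```

View pics/w7.png

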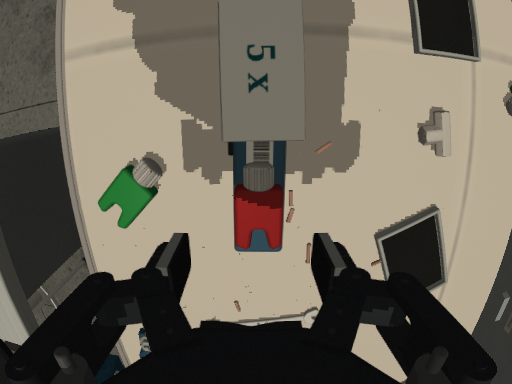

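```bash
python3 -m jog '{"linear":[[2,0.25,0],[3.5,0.25,0],[4.3,0.25,0],[4.6,0.25,0],[4.6,0.25,0],[4.6,0.25,0]],"twist":[0,0,0,0,0,0],"claw":[0.2,0.2,0.2,0.2,0.2,0.2]}' 40; python3 - <<'E'
from h import *
save('wrist','w8'); plan([.463,.0561,.030],-2.2)
E
```

```text
t: 7.92
tcp_pos: [0.4635, 0.0568, 0.0314]
tool_rot: [0.51, 0.49, -0.509, 0.491]
force: [0.2, 0.2, -0.3]
finger_gap: 0.595
t 7.97 lin [0.16, -0.06, 0.07] twist 0.000 rows [0. 0.] q6 end~9 now yaw -2.2 [0.4637 0.0568 0.0316]
```

View pics/w8.png

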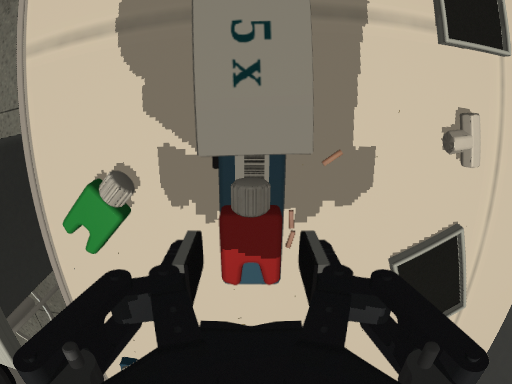

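Red body centred between the jaws at (250,245). I close and lift.

```bash
python3 -m jog '{"linear":[[0.1,0,0],[0.1,0,0],[0.1,0,0],[0.1,0,0],[0.1,0,0],[0.1,0,0],[-2,0,0],[-5,0,0],[-9,0,0],[-9,0,0],[-9,0,0]],"twist":[0,0,0,0,0,0,0,0,0,0,0],"claw":[-1,-1,-1,-1,-1,-1,-1,-1,-1,-1,-1]}' 40; python3 - <<'E'
from h import *
save('wrist','w9')
u=np.radians(20.8); c=np.array([.6065,-.0075]); ay=np.array([-np.sin(u),np.cos(u)])
print('tcp target', c-.007*ay); plan([*(c-.007*ay),.12],20.8)
E
```

```text
t: 8.88
tcp_pos: [0.4646, 0.0569, 0.1228]
tool_rot: [0.511, 0.489, -0.508, 0.492]
force: [-1.2, 0.3, -2.1]
finger_gap: 0.353
tcp target [ 0.60898575 -0.01404378]
t 8.93 lin [0.16, 14.83, 6.55] twist -0.401 rows [3.9 3.2] q6 end~-22 now yaw -2.2 [0.4632 0.0571 0.1214]
```

View pics/w9.png

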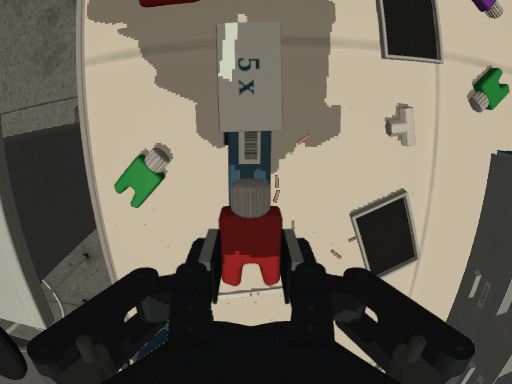

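```bash
python3 -m jog '{"linear":[[0,14.8,6.6],[0,14.8,6.6],[0,14.8,6.6],[0,14.8,6.6],[2,14.8,6.6],[5,14.8,6.6],[6,14.8,6.6],[6,14.8,6.6],[6,14.8,6.6]],"twist":[-0.401,-0.401,-0.401,-0.401,-0.401,-0.401,-0.401,-0.401,-0.401],"claw":[-1,-1,-1,-1,-1,-1,-1,-1,-1]}' 40; python3 - <<'E'
from h import *
save('wrist','w10'); plan([.609,-.014,.012],20.8)
p=(.6065,-.0075);c,s=np.cos(np.radians(20.8)),np.sin(np.radians(20.8))
for a,b in [(-.032,.044),(.032,.044),(.032,-.044),(-.032,-.044)]: print(proj('w10',[p[0]+a*c-b*s,p[1]+a*s+b*c,.01]).round(1))
E
```

```text
t: 9.68
tcp_pos: [0.6067, -0.0141, 0.059]
tool_rot: [0.401, 0.584, -0.402, 0.581]
force: [0.1, -0.2, -0.4]
finger_gap: 0.354
t 9.73 lin [4.84, 0.11, 0.02] twist 0.000 rows [1.2 0. ] q6 end~-22 now yaw 20.8 [ 0.608  -0.0142  0.0604]
[205.8 139.6]
[303.7 139.8]
[297.2 259.1]
[211.2 259.1]
```

View pics/w10.png

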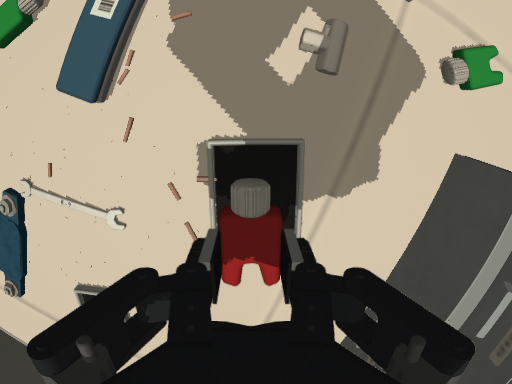

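```bash
python3 -m jog '{"linear":[[2,0.05,0],[3.5,0.05,0],[4.2,0.05,0],[4.5,0.05,0],[4.7,0.05,0],[4.7,0.05,0],[4.7,0.05,0],[4.7,0.05,0]],"twist":[0,0,0,0,0,0,0,0],"claw":[-1,-1,-1,-1,-1,-1,-1,-1]}' 40
```

```text
t: 10.4
tcp_pos: [0.6097, -0.0145, 0.0147]
tool_rot: [0.402, 0.581, -0.401, 0.583]
force: [-0.1, 0.3, -0.8]
finger_gap: 0.354
```

```bash
python3 -m jog '{"linear":[[0.1,0,0],[0.2,0,0],[0.25,0,0],[0.25,0,0],[0.25,0,0]],"twist":[0,0,0,0,0],"claw":[-1,-1,-1,-1,-1]}' 40
```

```text
t: 10.82
tcp_pos: [0.6094, -0.0145, 0.0123]
tool_rot: [0.402, 0.582, -0.401, 0.582]
force: [-1.2, 0.0, 5.9]
finger_gap: 0.351
```

The cutter is down with 5.9 N of contact, so I release and rise.

```bash
python3 -m jog '{"linear":[[0,0,0],[0,0,0],[0,0,0],[0,0,0],[-3,0,0],[-6,0,0],[-10,0,0],[-13,0,0],[-13,0,0],[-13,0,0]],"twist":[0,0,0,0,0,0,0,0,0,0],"claw":[0.1,0.1,0.1,0.1,0.2,0.4,0.6,0.6,0.6,0.6]}' 40; python3 - <<'E'
from h import *
save('wrist','w11'); plan([.4672,.1487,.12],-1)
E
```

```text
t: 11.65
tcp_pos: [0.6105, -0.0146, 0.1435]
tool_rot: [0.402, 0.58, -0.401, 0.584]
force: [-0.8, -0.8, 0.3]
finger_gap: 0.801
t 11.70 lin [2.15, -7.46, -20.28] twist 0.381 rows [5.2 3. ] q6 end~19 now yaw 20.8 [ 0.609  -0.0144  0.1417]
```

View pics/w11.png

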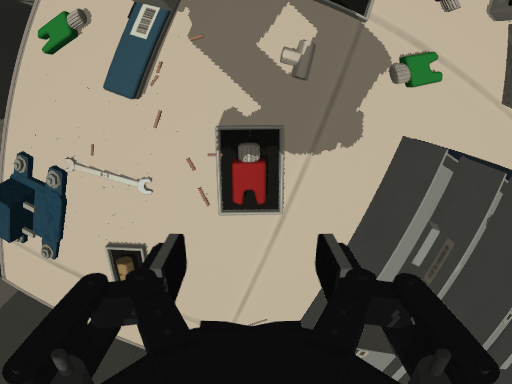

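```bash
python3 -m jog '{"linear":[[1,-7.4,-20.2],[1,-7.4,-20.2],[1,-7.4,-20.2],[1,-7.4,-20.2],[1,-7.4,-20.2],[2.2,-7.4,-20.2],[2.2,-7.4,-20.2],[2.2,-7.4,-20.2],[2.2,-7.4,-20.2]],"twist":[0.381,0.381,0.381,0.381,0.381,0.381,0.381,0.381,0.381],"claw":[0.7,0.7,0.7,0.7,0.7,0.7,0.7,0.7,0.7]}' 30; python3 - <<'E'
from h import *
save('wrist','w12'); plan([.4672,.1487,.041],-1)
E
```

```text
t: 12.45
tcp_pos: [0.4691, 0.1476, 0.1188]
tool_rot: [-0.505, -0.495, 0.505, -0.495]
force: [0.3, 0.2, 0.1]
finger_gap: 0.854
t 12.50 lin [7.81, -0.25, -0.13] twist -0.002 rows [1.9 0. ] q6 end~19 now yaw -1.1 [0.4696 0.1473 0.1191]
```

View pics/w12.png

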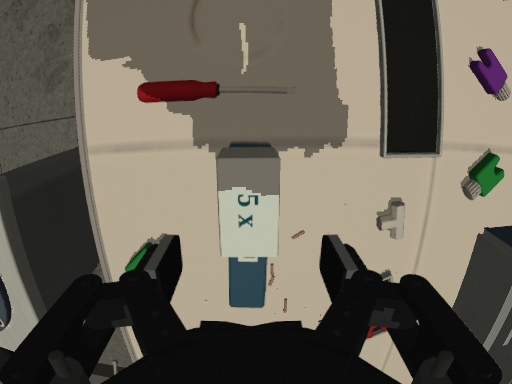

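```bash
python3 - <<'E'
from h import *
P=np.array([atz('w12',c,.069)[:2] for c in [(217.5,157),(279,157),(280.5,256),(220.5,256)]]); print(P.mean(0)); v=P[0]+P[1]-P[2]-P[3]; print(np.degrees(np.arctan2(v[1],v[0])))
E
python3 -m jog '{"linear":[[3,-0.2,-0.1],[5,-0.2,-0.1],[6.5,-0.2,-0.1],[7.4,-0.2,-0.1],[7.8,-0.2,-0.1],[7.8,-0.2,-0.1]],"twist":[0,0,0,0,0,0],"claw":[0.7,0.7,0.7,0.7,0.6,0.6]}' 30; python3 - <<'E'
from h import *
save('wrist','w13'); plan([.4672,.1487,.041],-1)
E
```

```text
[0.46778571 0.1487306 ]
90.08761685398997
t: 13.0
tcp_pos: [0.4666, 0.1485, 0.0407]
tool_rot: [-0.505, -0.495, 0.505, -0.495]
force: [0.4, 0.9, 0.7]
finger_gap: 0.799
t 13.05 lin [0.04, 0.04, 0.0] twist -0.002 rows [0. 0.] q6 end~19 now yaw -1.1 [0.4668 0.1487 0.0414]
```

View pics/w13.png

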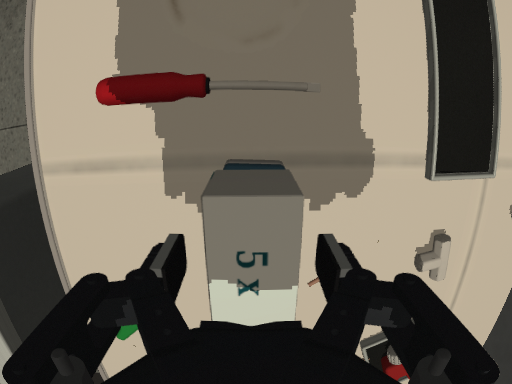

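```bash
python3 -m jog '{"linear":[[0,0,0],[0,0,0],[0,0,0],[0,0,0],[0,0,0],[0,0,0],[0,0,0],[0,0,0],[-2,0,0],[-5,0,0],[-8,0,0],[-8,0,0],[-8,0,0]],"twist":[0,0,0,0,0,0,0,0,0,0,0,0,0],"claw":[-1,-1,-1,-1,-1,-1,-1,-1,-1,-1,-1,-1,-1]}' 30; python3 - <<'E'
from h import *
save('wrist','w14');  plan([.459,.383,.12],0.9)
E
```

```text
t: 14.13
tcp_pos: [0.4672, 0.1495, 0.1229]
tool_rot: [0.506, 0.495, -0.503, 0.497]
force: [-0.6, 0.2, -0.4]
finger_gap: 0.487
t 14.18 lin [0.18, -1.13, -23.35] twist -0.034 rows [5.6 0.3] q6 end~39 now yaw -1.0 [0.4661 0.1493 0.1218]
```

View pics/w14.png

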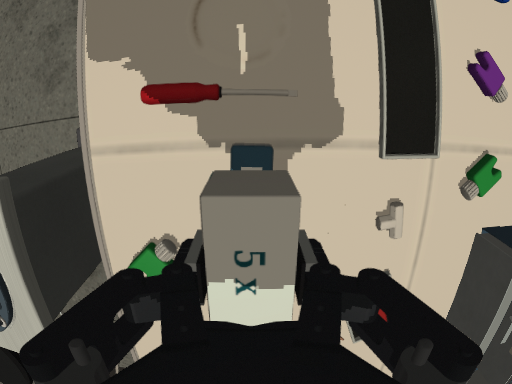

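```bash
python3 -m jog '{"linear":[[0,-1.1,-23.4],[0,-1.1,-23.4],[0,-1.1,-23.4],[0,-1.1,-23.4],[0,-1.1,-23.4],[1,-1.1,-23.4],[4,-1.1,-23.4],[5,-1.1,-23.4],[5,-1.1,-23.4],[5,-1.1,-23.4]],"twist":[-0.034,-0.034,-0.034,-0.034,-0.034,-0.034,-0.034,-0.034,-0.034,-0.034],"claw":[-1,-1,-1,-1,-1,-1,-1,-1,-1,-1]}' 30; python3 - <<'E'
from h import *
save('wrist','w15');  plan([.459,.383,.024],0.9)
p=(.459,.383);c,s=np.cos(np.radians(.9)),np.sin(np.radians(.9))
for a,b in [(-.042,.057),(.042,.057),(.042,-.057),(-.042,-.057)]: print(proj('w15',[p[0]+a*c-b*s,p[1]+a*s+b*c,.01]).round(1))
E
```

```text
t: 15.02
tcp_pos: [0.4579, 0.3819, 0.0696]
tool_rot: [0.494, 0.504, -0.498, 0.503]
force: [0.3, -0.3, -0.3]
finger_gap: 0.484
t 15.07 lin [4.68, 0.0, -0.08] twist -0.001 rows [1.1 0. ] q6 end~39 now yaw 0.8 [0.4591 0.3822 0.0708]
[192.2 126. ]
[314.5 126.1]
[305.1 270.8]
[200.9 270.8]
```

View pics/w15.png

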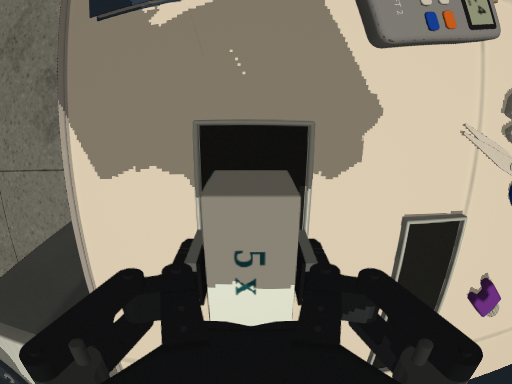

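```bash
python3 -m jog '{"linear":[[2,0,-0.3],[3.2,0,-0.3],[4.0,0,-0.3],[4.3,0,-0.3],[4.4,0,-0.3],[4.5,0,-0.3],[4.5,0,-0.3],[4.5,0,-0.3]],"twist":[0,0,0,0,0,0,0,0],"claw":[-1,-1,-1,-1,-1,-1,-1,-1]}' 30
```

```text
t: 15.73
tcp_pos: [0.4596, 0.3865, 0.0269]
tool_rot: [0.496, 0.504, -0.496, 0.504]
force: [0.8, -0.1, -0.8]
finger_gap: 0.487
```

```bash
python3 -m jog '{"linear":[[0.2,0,0],[0.3,0,0],[0.35,0,0],[0.35,0,0],[0.35,0,0]],"twist":[0,0,0,0,0],"claw":[-1,-1,-1,-1,-1]}' 30
```

```text
t: 16.15
tcp_pos: [0.4596, 0.3866, 0.0239]
tool_rot: [0.496, 0.504, -0.496, 0.504]
force: [-0.7, -1.5, 5.7]
finger_gap: 0.486
```

```bash
python3 -m jog '{"linear":[[0,0,0],[0,0,0],[0,0,0],[0,0,0],[-2,0,0],[-6,0,0],[-10,0,0],[-14,0,0],[-14,0,0],[-14,0,0]],"twist":[0,0,0,0,0,0,0,0,0,0],"claw":[0.4,0.4,0.4,0.4,0.5,0.5,0.6,0.6,0.6,0.6]}' 30; python3 - <<'E'
from h import *
save('wrist','w16');  plan([.466,.10,.12],-2)
E
```

```text
t: 16.98
tcp_pos: [0.4609, 0.3874, 0.1657]
tool_rot: [0.498, 0.503, -0.494, 0.505]
force: [-1.0, 0.2, -0.1]
finger_gap: 0.798
t 17.03 lin [4.33, 0.2, 28.66] twist 0.051 rows [7.  0.4] q6 end~14 now yaw 0.9 [0.4594 0.3865 0.1635]
```

View pics/w16.png

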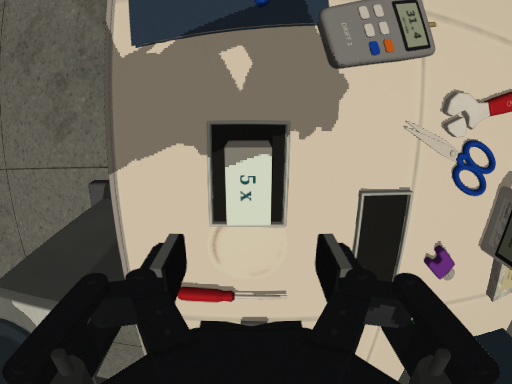

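The carton sits in the broad tray at about (248,180). Next I look at the box, which is now free.

```bash
python3 -m jog '{"linear":[[0,0.3,33],[0,0.3,33],[0,0.3,33],[0,0.3,33],[0,0.3,33],[0,0.3,33],[1,0.3,33],[1,0.3,33],[1,0.3,33],[1,0.3,33],[1,0.3,33]],"twist":[0.051,0.051,0.051,0.051,0.051,0.051,0.051,0.051,0.051,0.051,0.051],"claw":[0.6,0.6,0.6,0.6,0.6,0.6,0.6,0.6,0.6,0.6,0.6]}' 40; python3 - <<'E'
from h import *
save('wrist','w17'); crop('w17',205,40,305,245,3,'w17c')
E
```

```text
t: 17.95
tcp_pos: [0.4664, 0.0566, 0.1515]
tool_rot: [-0.508, -0.492, 0.51, -0.49]
force: [-0.3, -0.4, -0.7]
finger_gap: 0.801
```

View pics/w17.png

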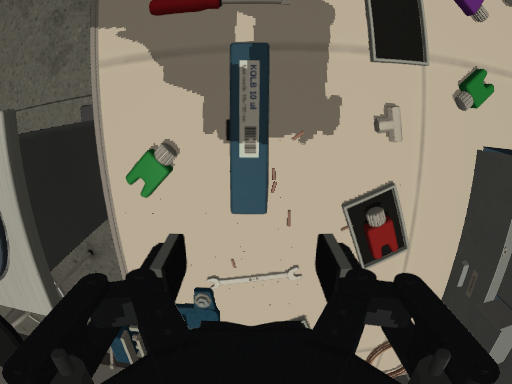

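View pics/w17c.png

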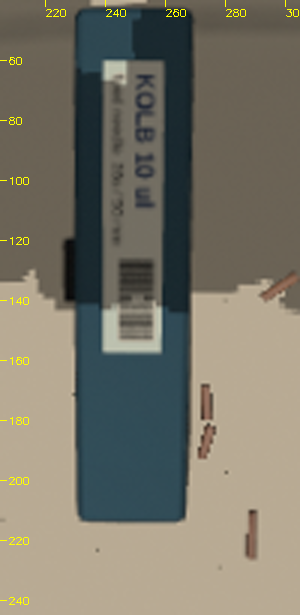

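```bash
python3 - <<'E'
from h import *
np.set_printoptions(precision=4,suppress=True)
A=lambda x,y:(205+(x+.5)/3-.5,40+(y+.5)/3-.5)
cs=[A(76,9),A(192,9),A(185,522),A(78,522)]
P=np.array([atz('w17',c,.021)[:2] for c in cs]); print(P,P.mean(0)); v=P[0]+P[1]-P[2]-P[3]; print(np.degrees(np.arctan2(v[1],v[0])),np.linalg.norm(v)/2)
print('latch',atz('w17',A(66,240),.012),atz('w17',A(66,300),.012))
plan([*P.mean(0),.01],0)
E
```

```text
[[0.4515 0.1871]
 [0.4863 0.1857]
 [0.4796 0.0227]
 [0.4444 0.0239]] [0.4655 0.1049]
87.59187968365596 0.16321671878670077
latch [0.4448 0.1151 0.012 ] [0.4438 0.0959 0.012 ]
t 18.00 lin [14.19, -0.23, -4.74] twist -0.034 rows [3.6 0.3] q6 end~13 now yaw -2.0 [0.4666 0.0573 0.1518]
```

The box has a latch at its middle on the -x side, at pixel (228,130), so I grip 24 mm farther along (+y).

```bash
python3 - <<'E'
from h import *
plan([.4665,.129,.010],-2.4)
E
python3 -m jog '{"linear":[[4,0.2,-7.1],[6,0.2,-7.1],[8,0.2,-7.1],[10,0.2,-7.1],[11,0.2,-7.1],[11,0.2,-7.1],[11,0.2,-7.1]],"twist":[0.007,0.007,0.007,0.007,0.007,0.007,0.007],"claw":[0.6,0.6,0.6,0.6,0.6,0.6,0.6]}' 40; python3 - <<'E'
from h import *
save('wrist','w18');plan([.4665,.129,.010],-2.4)
E
```

```text
t 18.00 lin [14.19, -0.21, -7.16] twist 0.007 rows [3.8 0.1] q6 end~18 now yaw -2.0 [0.4666 0.0573 0.1518]
t: 18.58
tcp_pos: [0.4717, 0.1282, 0.0427]
tool_rot: [-0.51, -0.49, 0.51, -0.49]
force: [0.9, -0.4, 0.5]
finger_gap: 0.795
t 18.63 lin [3.34, -0.6, -0.09] twist 0.001 rows [0.8 0. ] q6 end~18 now yaw -2.3 [0.4724 0.1279 0.0434]
```

View pics/w18.png

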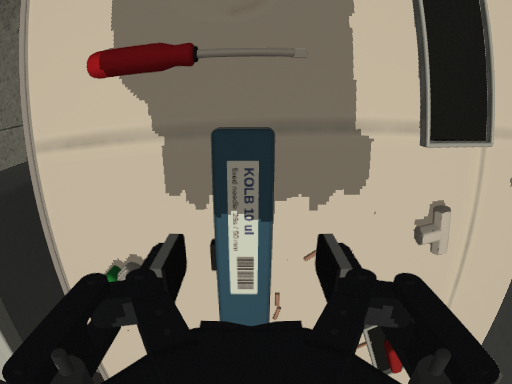

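```bash
python3 - <<'E'
from h import *
for y in (.117,.129,.14): print(proj('w18',[.4665,y,.012]))
print(atz('w18',(212,240),.012),atz('w18',(212,270),.012))
E
```

```text
[244.28125732 238.05894602]
[243.36589783 221.03653612]
[242.5044005  204.67719954]
[0.44534898 0.11623335 0.012     ] [0.44312958 0.09306484 0.012     ]
```

```bash
python3 -m jog '{"linear":[[1.5,-0.6,-0.5],[2.5,-0.6,-0.5],[3.1,-0.6,-0.5],[3.3,-0.6,-0.5],[3.3,-0.6,-0.5],[3.3,-0.6,-0.5]],"twist":[0,0,0,0,0,0],"claw":[0.5,0.4,0.3,0.3,0.3,0.3]}' 50; python3 - <<'E'
from h import *
save('wrist','w19');plan([.4665,.133,.010],-2.4)
E
```

```text
t: 19.13
tcp_pos: [0.4668, 0.1324, 0.0101]
tool_rot: [0.511, 0.489, -0.51, 0.489]
force: [-0.8, -0.6, 0.3]
finger_gap: 0.648
t 19.18 lin [0.02, -0.04, -0.06] twist -0.001 rows [0. 0.] q6 end~18 now yaw -2.4 [0.4668 0.1324 0.0102]
```

View pics/w19.png

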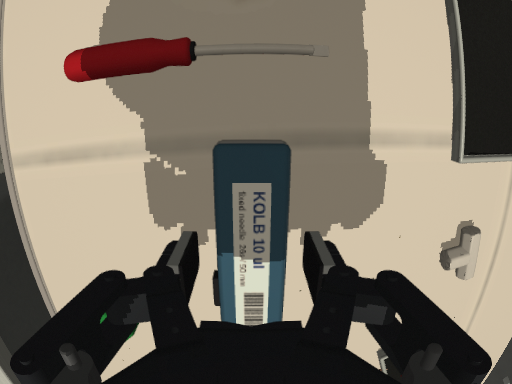

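```bash
python3 -m jog '{"linear":[[0,0,-0.05],[0,0,-0.05],[0,0,-0.05],[0,0,-0.05],[0,0,-0.05],[0,0,-0.05],[0,0,-0.05],[0,0,-0.05],[-2,0,0],[-4,0,0],[-7,0,0],[-7,0,0],[-7,0,0],[-7,0,0]],"twist":[0,0,0,0,0,0,0,0,0,0,0,0,0,0],"claw":[-1,-1,-1,-1,-1,-1,-1,-1,-1,-1,-1,-1,-1,-1]}' 50; python3 - <<'E'
from h import *
save('wrist','w20'); 
u=np.radians(2);c=np.array([.622,.271]);print(c+.0285*np.array([-np.sin(u),np.cos(u)]))
plan([.621,.2995,.08],2.0)
E
```

```text
t: 20.35
tcp_pos: [0.4659, 0.1326, 0.0795]
tool_rot: [-0.51, -0.489, 0.511, -0.489]
force: [-0.8, -0.2, -1.6]
finger_gap: 0.401
[0.62100536 0.29948264]
t 20.40 lin [-0.12, 14.84, -17.33] twist -0.077 rows [5.5 0.6] q6 end~24 now yaw -2.4 [0.4654 0.1326 0.0791]
```

View pics/w20.png

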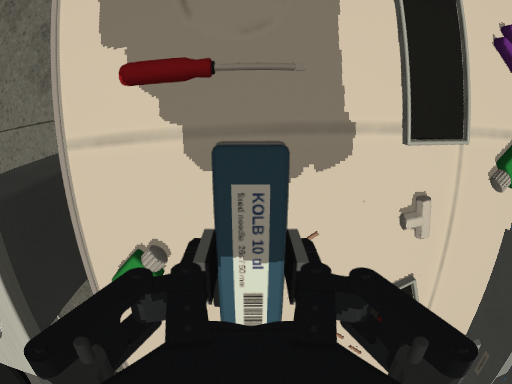

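```bash
python3 -m jog '{"linear":[[0,14.8,-17.3],[0,14.8,-17.3],[0,14.8,-17.3],[0,14.8,-17.3],[0,14.8,-17.3],[0,14.8,-17.3],[1,14.8,-17.3],[2,14.8,-17.3],[2,14.8,-17.3],[2,14.8,-17.3],[2,14.8,-17.3]],"twist":[-0.077,-0.077,-0.077,-0.077,-0.077,-0.077,-0.077,-0.077,-0.077,-0.077,-0.077],"claw":[-1,-1,-1,-1,-1,-1,-1,-1,-1,-1,-1]}' 50; python3 - <<'E'
from h import *
save('wrist','w21');  plan([.621,.2995,.0135],2)
p=(.622,.271);c,s=np.cos(np.radians(2)),np.sin(np.radians(2))
for a,b in [(-.034,.098),(.034,.098),(.034,-.098),(-.034,-.098)]: print(proj('w21',[p[0]+a*c-b*s,p[1]+a*s+b*c,.01]).round(1))
E
```

```text
t: 21.32
tcp_pos: [0.62, 0.2979, 0.0588]
tool_rot: [0.49, 0.509, -0.492, 0.508]
force: [0.3, 0.7, -0.4]
finger_gap: 0.402
t 21.37 lin [4.61, 0.04, -0.13] twist -0.001 rows [1.1 0. ] q6 end~24 now yaw 1.9 [0.6207 0.2982 0.0596]
[200.3 107.5]
[306.1 107.6]
[290.8 340.6]
[214.6 340.7]
```

View pics/w21.png

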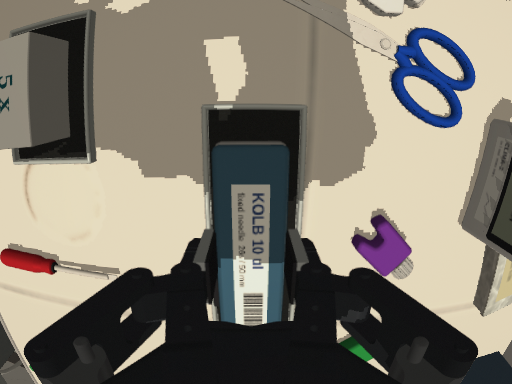

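```bash
python3 -m jog '{"linear":[[2,0.05,-0.1],[3.2,0.05,-0.1],[3.9,0.05,-0.1],[4.2,0.05,-0.1],[4.3,0.05,-0.1],[4.4,0.05,-0.1],[4.4,0.05,-0.1],[4.4,0.05,-0.1]],"twist":[0,0,0,0,0,0,0,0],"claw":[-1,-1,-1,-1,-1,-1,-1,-1]}' 50; python3 -c "
from h import *
save('wrist','w22')"
```

```text
t: 22.03
tcp_pos: [0.6223, 0.3004, 0.0165]
tool_rot: [0.492, 0.508, -0.491, 0.509]
force: [0.7, -0.4, -0.9]
finger_gap: 0.4
```

View pics/w22.png

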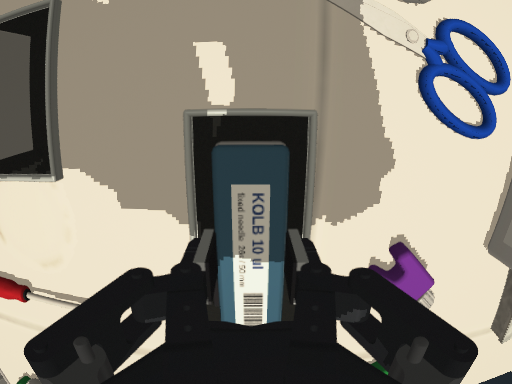

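```bash
python3 -m jog '{"linear":[[0.2,0,0],[0.3,0,0],[0.35,0,0],[0.35,0,0],[0.35,0,0]],"twist":[0,0,0,0,0],"claw":[-1,-1,-1,-1,-1]}' 50
```

```text
t: 22.5
tcp_pos: [0.6222, 0.3004, 0.0136]
tool_rot: [0.491, 0.509, -0.491, 0.509]
force: [-1.1, -0.0, 4.3]
finger_gap: 0.406
```

Contact at 4.3 N. I release and rise.

```bash
python3 -m jog '{"linear":[[0,0,0],[0,0,0],[0,0,0],[0,0,0],[-3,0,0],[-6,0,0],[-10,0,0],[-14,0,0],[-18,0,0],[-18,0,8],[-18,0,14],[-18,0,14],[-18,0,14]],"twist":[0,0,0,0,0,0,0,0,0,0,0,0,0],"claw":[0.2,0.2,0.2,0.2,0.3,0.4,0.6,0.6,0.6,0.6,0.6,0.6,0.6]}' 40; python3 - <<'E'
from h import *
save('wrist','w23');save('top','t2');save('scene','s2')
crop('t2',115,140,245,250,6,'t2a'); crop('t2',240,145,390,225,5,'t2b')
E
```

```text
t: 23.58
tcp_pos: [0.6268, 0.1554, 0.1926]
tool_rot: [0.491, 0.507, -0.493, 0.509]
force: [-0.1, -0.3, 0.1]
finger_gap: 0.804
```

View pics/w23.png

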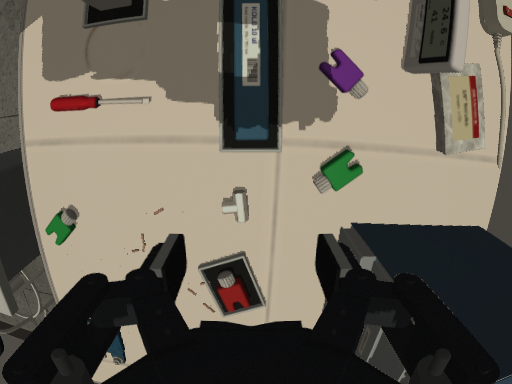

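View pics/t2.png

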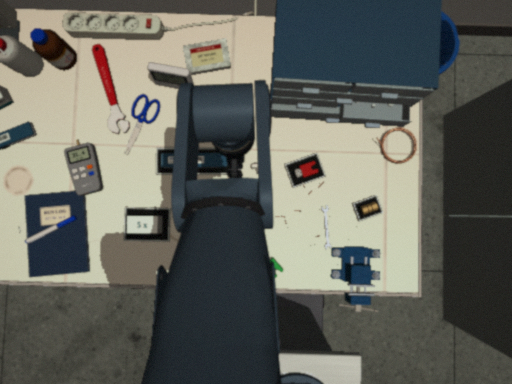

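View pics/s2.png

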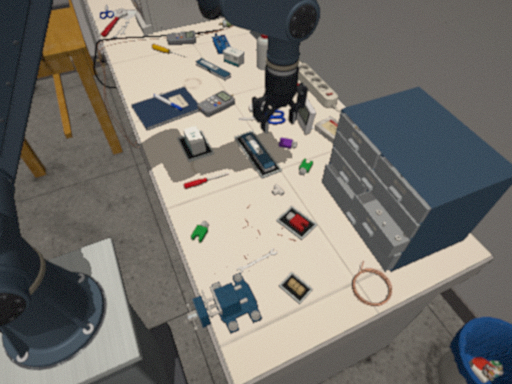

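```bash
python3 - <<'E'
from h import *
crop('s2',170,115,330,240,4,'s2a');crop('t2',115,195,185,250,5,'t2c')
a=cv2.imread('pics/s2a.png');b=cv2.imread('pics/t2c.png');c=cv2.imread('pics/t2b.png');print(a.shape,b.shape,c.shape)
b=cv2.resize(b,(350,275)); c=cv2.resize(c,None,fx=.6,fy=.6)
o=np.zeros((500+0,640,3),np.uint8);o=a;cv2.imwrite('pics/s2a.png',o)
o=np.zeros((280,810,3),np.uint8);o[:275,:350]=b;o[:c.shape[0],355:355+c.shape[1]]=c;cv2.imwrite('pics/t2m.png',o[:,:800])
E
```

```text
(500, 640, 3) (275, 350, 3) (400, 750, 3)
```

View pics/s2a.png

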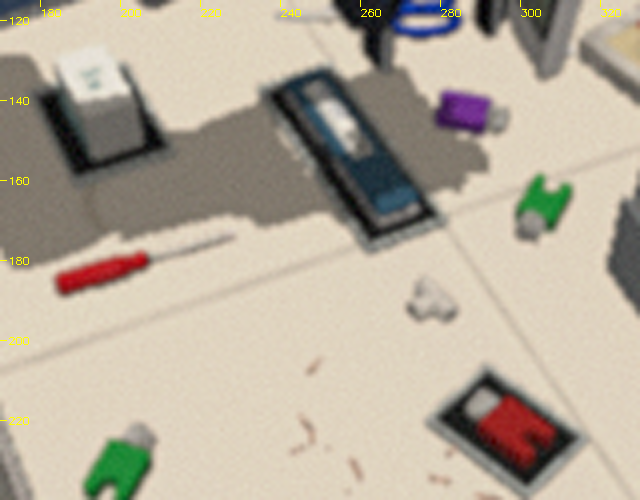

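View pics/t2m.png

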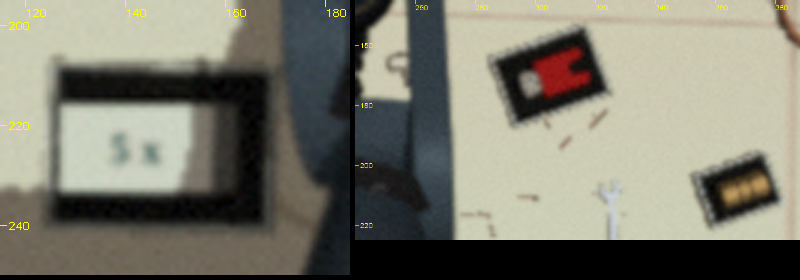

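```bash
python3 - <<'E'
from h import *
np.set_printoptions(precision=4,suppress=True)
def tr(n,p,c,ang):
    d=np.array(p)[:2]-c; u=np.radians(ang-90); x=np.array([np.cos(u),np.sin(u)]); print(n,'in tray x,y mm',1e3*d@x,1e3*d@np.array([-x[1],x[0]]))
W=(.459,.3855)
# carton top: w16 view corners
w=[(225,140),(272,140),(271,226),(226,226)]
print('w16 carton near top edge',atz('w16',(248,226),.051),'far',atz('w16',(248,140),.051))
print('t2 left edge',atz('t2',(126,224),.051),' rows',atz('t2',(140,215.5),.051),atz('t2',(140,233.5),.051))
S=lambda x,y:(170+(x+.5)/4-.5,115+(y+.5)/4-.5)
tops=[atz('s2',S(*c),.024)[:2] for c in [(378,214),(422,200)]]; print('box near end',tops)
print('tray near end inner', [atz('s2',S(*c),.01)[:2] for c in [(372,243),(440,214)]])
print('w23 box near end',atz('w23',(235,139),.024),atz('w23',(268,139),.024),'tray end',atz('w23',(221,150),.01),atz('w23',(281,149),.01))
E
```

```text
w16 carton near top edge [0.4592 0.348  0.051 ] far [0.4581 0.4288 0.051 ]
t2 left edge [0.4569 0.4229 0.051 ]  rows [0.4783 0.3903 0.051 ] [0.4353 0.3882 0.051 ]
box near end [array([0.6076, 0.1862]), array([0.6433, 0.1851])]
tray near end inner [array([0.5969, 0.1735]), array([0.6555, 0.1782])]
w23 box near end [0.6088 0.1899 0.024 ] [0.6434 0.191  0.024 ] tray end [0.5928 0.1754 0.01  ] [0.6592 0.1787 0.01  ]
```

```bash
python3 -m jog '{"linear":[[-2,0,0],[-2,0,0],[-2,0,0],[-2,0,0]],"twist":[0,0,0,0],"claw":[0.6,0.6,0.6,0.6]}'; python3 -c "
from station import manip
print(manip.sign_off())"
```

```text
t: 24.07
tcp_pos: [0.6264, 0.1617, 0.2118]
tool_rot: [0.491, 0.509, -0.491, 0.509]
force: [-0.1, -0.3, -0.1]
finger_gap: 0.799
the job is handed in; nothing more can be done
None
```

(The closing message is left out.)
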